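# Clamp a preserving jar in the fold-out crank press

### The arm

A 6-joint arm with a two-finger parallel gripper is mounted at the origin on the work surface. World frame = base frame: x ahead of the robot, y to its left, z up, the work surface at z = 0. Lengths are in m, angles in rad, forces in N, time in s.
With the tool pointing down it reaches from about 0.35 to 0.975 m from the base axis. Payload 4.9 kg.
Tool frame: the origin (TCP) lies midway between the tips of the shut fingers; the grasp point (between the pads) lies 19 mm behind it; z points along the fingers, y is the direction in which the jaws open and shut (so a half turn about z gives the same grasp; the last joint's range is limited). The gripper opens to 85 mm and grips with 20 to 120 N. Pads are 22 mm wide; open, the fingers measure 114 mm over their backs; the gripper's body (76 mm by 85 mm) begins 54 mm behind the grasp point. The pads swing forward as they close: fully open they stand 13 mm farther back than shut.
Start: joints at [-1.405, 0.053, 1.613, -0, 1.476, -0.119], TCP at [0.176, -0.6, 0.231] pointing down, gripper open.
Joint ranges: [-3.01, 3.01], [-1.01, 2.22], [0.06, 2.58], [-1.02, 4.17], [0.09, 2.62], [-3.14, 3.14]. Speed limits (rad/s): [2.57, 2.57, 3.14, 3.14, 3.14, 3.14].

### API

Orientations are given as a unit quaternion [w, x, y, z].
In Python, from plant import manip, cams gives the robot as it stands.
- The arm moves only by the tool jog_arm, never from a script. Its argument "targets" is a list of rows, each a list of 4 numbers: the shift along the tool's x, y, z in m, then the turn about the tool's z in degrees. A call has 1 to 5 rows; each row is the pose to reach, as a shift and turn from the pose commanded when the call began, along the tool's axes at that moment; what a row does not reach only later rows make up. A row lasts 1/12 s, in which the tool goes at most 41.7 mm and 7.16 degrees, less where a joint would pass 70% of its speed; a pose out of reach is approached as far as the arm can. A call with a gripper value outside its range is refused whole. "fingers" is the opening, from 0 (shut) to 1 (fully open), set as the call begins (left out, the last holds). The fingers move at their own pace and stop on an object; the grip force is fixed at half the most. Time passes only in rows, so rows that repeat a pose let the fingers close. It gives the time, the measured TCP pose, the force and the opening at its end, in the units of the state.
- manip.state(): the state, without advancing time (a new reading comes with each control period).
- cams.grab_frame(name): name is "side" or "top"; returns the picture (384x512x3 uint8, red, green, blue); there is no depth.
- cams.get_calibration(name): a dict with "camera_matrix" (3x3 intrinsics, pixels), "cam_to_world" (4x4, takes a point from camera to world coordinates). Camera axes: x right, y up, looking along -z (the intrinsics and any distortion apply to the point x, -y, -z); pixel columns grow to the right and rows downward; lengths in m; the calibration is good to about 2 mm. A picture is of the moment at which its call begins. get_calibration takes no time and is no camera call.
- manip.job_done(): hands the job in, once; it reports no verdict.
The state is a dict: "time": time; "joint_pos": joint angles; "joint_vel": joint speeds; "joint_efforts": joint torques, N m; "tool_pos": TCP position; "tool_rot": TCP orientation; "contact_force": force on the tool from outside, world axes, zero at the start; "ft_torque": the same for the moment, N m; "gripper_width": opening from 0.0 (shut) to 1.0 (fully open).
Only numpy, scipy, OpenCV 4.12 (cv2) and the standard library are available. Lean on these libraries where they do the work, as an engineer would, in place of code of your own. Each camera call takes 0.05 s, during which the arm holds its last target. There are 200 camera calls.

### The job

The jar standing in the lid press must be clamped so that its lid seal can set. Swing the press's folded crank handle fully upright, then crank clockwise until the pad bears firmly on the lid: stop about a tenth of a turn after you feel the pad touch, because straining further would crack the glass. Leave it clamped like that, fold the handle back down flat along its arm and let go; leave the other glassware undisturbed, with every jar standing where it is.

Things in the scene. Friction and masses are not known exactly. Their poses are not given: they have to be found in the camera images.
- handle (a joint): fold angle of the crank handle about its pin, rad: 0 = folded flat, lying along the arm with its free end towards the crank axis; 1.57 = upright (stop at 1.60); held leaning, it binds as the crank turns. It is stiff enough to stay where it is left (0.05 N m of friction). The pin is level and square to the arm
- crank (a joint): angle of the crank arm about the vertical crank axis on top of the press, rad; grows clockwise seen from above, and clockwise lowers the pad, 6.4 mm per rad. The start varies; the pad meets the lid, whose height is not known, after 1 to 6.2 rad. Turning takes a steady 0.55 N m (4 N standing to 8 N moving, at the upright handle), about 6 N more per rad past touch. It stays where it is left
- crank_axis (a point): point on the vertical crank axis at the height of the handle pin, 235 mm above the worktop. Below it: hub nut 22 mm across, its top 12 mm lower; arm top 12 mm lower; red gear housing 40 mm across, its top 30 mm lower; red crosshead 50 x 134 x 26 mm, its top 62 mm lower, on two steel columns
- handle_pin (a point): centre of the pin at the end of the crank arm about which the handle folds, 75 mm from the crank axis and level with point crank_axis. The steel arm is 14 mm wide and 10 mm thick, its top 12 mm below the pin; the pin's cheeks are 19 mm wide and end 8 mm from the pin
- handle_grip (a point): a good place to grip the handle: centre line of the black cylindrical grip, 42 mm from the pin. The grip is 20 mm in diameter and runs from 12 to 56 mm from the pin; it spins freely about its own length, so that a hand holding it upright need not turn with the crank
- press_pad: round black pad, 50 mm across, on the ram between the columns, above the jar. Origin: centre of its underside; it descends as the crank turns clockwise. It is sprung: after first touch it presses 76 N harder per rad of crank. At least 20 N is firm, about 45 N (0.6 rad past touch) is right, above 80 N the glass cracks
- press: wooden board 220 x 440 x 18 mm fixed to the worktop, with the red and steel lid press at its centre. Origin: centre of the board's underside; y along the board, x across it, z up. The columns stand 56 mm either side of the centre along y
- jar_a: a closed glass preserving jar, 60 mm across, with a flat screw lid (blue plastic); the three jars are 55 to 75 mm tall, all different, and any one of them may be the one standing in the press, under the pad. Origin: centre of its underside, z up. Not to be handled
- jar_b: a closed glass preserving jar, 60 mm across, with a flat screw lid (brass); the three jars are 55 to 75 mm tall, all different, and any one of them may be the one standing in the press, under the pad. Origin: centre of its underside, z up. Not to be handled
- jar_c: a closed glass preserving jar, 60 mm across, with a flat screw lid (white plastic); the three jars are 55 to 75 mm tall, all different, and any one of them may be the one standing in the press, under the pad. Origin: centre of its underside, z up. Not to be handled
- tumbler: an empty clear drinking glass, 60 mm across, 85 mm tall, standing on the board. Origin: centre of its underside. Not to be handled

How it is judged:
On the way, in this order (a step that is already met when the one before it is completed fails the run):
1. the handle is swung fully upright before any pressing (value of joint handle above 1.4 rad and contact force between press_pad and anything else below 2 N), for 0.1 s.
2. with the handle out, the pad is cranked down to bear on the lid with at least 20 N (value of joint handle above 1.15 rad and contact force between press_pad and anything else above 20 N), for 0.3 s.
3. the handle is folded back flat, the pad still bearing on the lid (value of joint handle below 0.15 rad and contact force between press_pad and anything else above 20 N), for 0.2 s.
At the end, for the whole second after the job is handed in: the pad bears on the lid of the jar in the press with 20 to 80 N, the handle is folded flat (within 0.15 rad), the crank is still, all three jars and the tumbler stand upright (within 0.1 rad) within 25 mm of where they stood, and nothing is held (all of step 3 and contact force between press_pad and anything else below 80 N and velocity of joint crank between -0.05 and 0.05 rad/s and angle between each of jar_a, jar_b, jar_c, tumbler's own z axis and vertical below 0.1 rad and distance of each of jar_a, jar_b, jar_c, tumbler from where it was at the start of the episode below 0.025 m); the robot touches nothing.
It fails at once if the pad presses with more than 80 N (the glass cracks) (contact force between press_pad and anything else above 80 N).
It fails at once if the crank is driven while the handle is not swung out (value of joint handle below 0.9 rad and (velocity of joint crank above 0.6 rad/s or velocity of joint crank below -0.6 rad/s)).
It fails at once if a jar or the tumbler is pushed more than 25 mm away or tipped by more than 0.25 rad ((distance of jar_a from where it was at the start of the episode above 0.025 m or angle between jar_a's own z axis and vertical above 0.25 rad) or (distance of jar_b from where it was at the start of the episode above 0.025 m or angle between jar_b's own z axis and vertical above 0.25 rad) or (distance of jar_c from where it was at the start of the episode above 0.025 m or angle between jar_c's own z axis and vertical above 0.25 rad) or (distance of tumbler from where it was at the start of the episode above 0.025 m or angle between tumbler's own z axis and vertical above 0.25 rad)).
It also fails if it takes over 72 s, if anything falls off the work surface, if the arm or the gripper's body presses on something with over 40 N, if the wrist force passes 120 N, or if a joint passes its speed limit or range.

## Working session

There is one attempt and no reset: what is moved stays moved. The work goes in short steps, Python scripts to look and compute and a tool call to move; the robot and the scene stay as the last step left them, time stands still between calls to the robot, and variables do not carry over. Pictures are saved under pics/ and viewed, about 8 in all and at most 12, crops included, and the job is handed in when it is done.

Besides the shell and the picture viewer there is one more tool, called after ">>>" as a command line: name --pt "numbers of a row" for each row, then --argument value for the rest. jog_arm: Moves the arm, as the interface text tells. Its arguments: {"type":"object","properties":{"targets":{"type":"array"},"fingers":{"type":"number"}},"required":["targets"]}

```bash
ls; mkdir -p pics; python3 - <<'E'
from plant import manip,cams
import cv2
print(manip.state())
for n in("side","top"):
    c=cams.get_calibration(n); print(n,c)
    cv2.imwrite(f"pics/{n}0.png",cv2.cvtColor(cams.grab_frame(n),cv2.COLOR_RGB2BGR))
E
```

```text
pics
{'time': 0.0, 'joint_pos': array([-1.40499361e+00,  5.33498112e-02,  1.61430122e+00,  1.01908345e-05,
        1.47599831e+00, -1.19010556e-01]), 'joint_vel': array([ 0.00172192, -0.00070941,  0.00117055,  0.00039115,  0.00074835,
        0.00054059]), 'joint_efforts': array([-9.43952473e-04, -3.93683982e+01, -3.70180714e+01, -1.64454414e-04,
        6.89217442e-03, -1.57369209e-05]), 'tool_pos': array([ 0.17550428, -0.59920115,  0.23006308]), 'tool_rot': array([-1.02817797e-03,  9.89876845e-01,  1.41925242e-01, -1.89862970e-05]), 'contact_force': array([-0.3206884 , -1.14704391, -0.97585303]), 'ft_torque': array([ 0.02428073,  0.04549095, -0.00197045]), 'gripper_width': 1.0023945514058539}
side {'camera_matrix': array([[413.95747286,   0.        , 252.99254537],
       [  0.        , 413.95747286, 192.61596839],
       [  0.        ,   0.        ,   1.        ]]), 'cam_to_world': array([[ 0.93638627,  0.21023353, -0.28103845,  0.333347  ],
       [-0.35096058,  0.55467131, -0.75443118, -0.61764519],
       [-0.00272277,  0.80507242,  0.59317028,  0.68589456],
       [ 0.        ,  0.        ,  0.        ,  1.        ]])}
top {'camera_matrix': array([[477.20261994,   0.        , 251.40401688],
       [  0.        , 477.20261994, 190.08799418],
       [  0.        ,   0.        ,   1.        ]]), 'cam_to_world': array([[-0.0259184 ,  0.98979022, -0.14015545,  0.43843678],
       [-0.99925739, -0.02965067, -0.02460692,  0.05253795],
       [-0.02851139,  0.1394136 ,  0.9898237 ,  1.08096277],
       [ 0.        ,  0.        ,  0.        ,  1.        ]])}
```

View pics/side0.png

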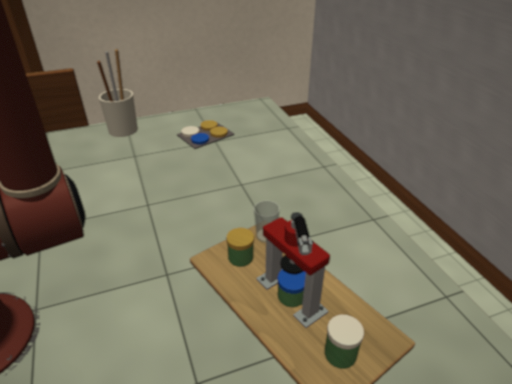

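View pics/top0.png

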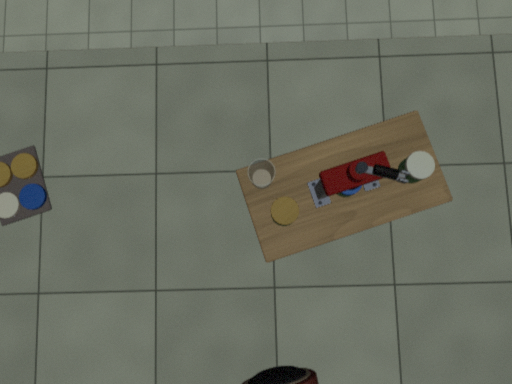

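The blue jar stands in the press; the handle is folded along the arm, whose pin end points right in the top view (near px 403,177). I'll enlarge both.

```bash
python3 - <<'E'
import cv2,numpy as np
s=cv2.imread("pics/side0.png")[195:330,235:385]; t=cv2.imread("pics/top0.png")[140:220,300:450]
s=cv2.resize(s,None,fx=5,fy=5,interpolation=cv2.INTER_CUBIC)[:,:]
t=cv2.resize(t,None,fx=5,fy=5,interpolation=cv2.INTER_CUBIC)
cv2.imwrite("pics/s1.png",s[:590]);cv2.imwrite("pics/t1.png",t)
E
```

```text
(no output)
```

View pics/s1.png

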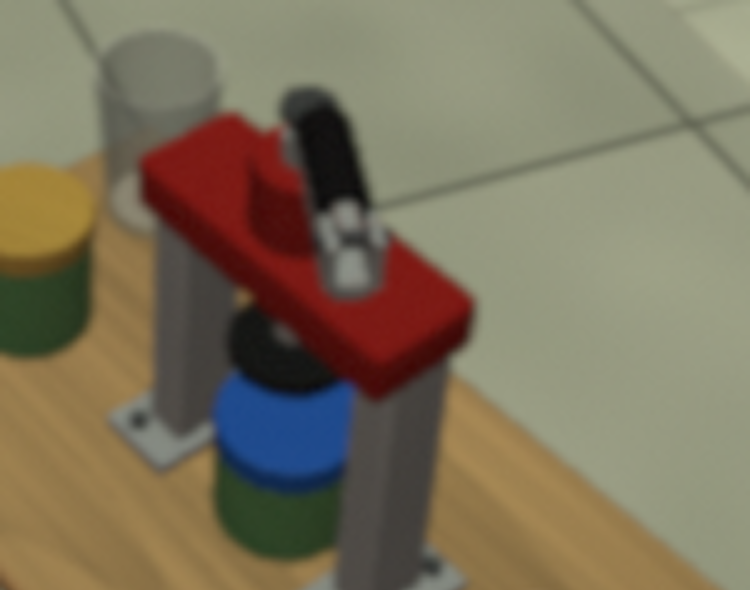

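View pics/t1.png

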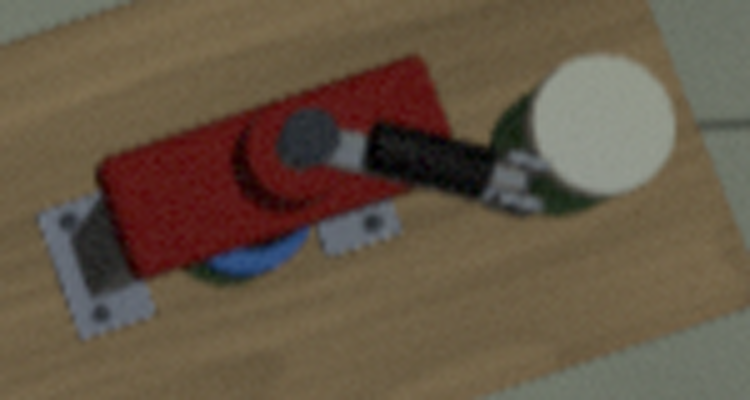

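Top crop: hub nut at px (361.8,167.6), pin between the cheeks at (403.4,176.4), grip ends (373.6,169.6) and (398,175.5). Side crop: nut at (296,216), pin at about (304.4,240). Next I triangulate these.

```bash
cat > h.py <<'E'
import numpy as np, cv2
from plant import manip,cams
def P(n):
    c=cams.get_calibration(n); T=c["cam_to_world"].copy(); T[:,1:3]*=-1
    return c["camera_matrix"]@np.linalg.inv(T)[:3], T, c["camera_matrix"]
def tri(ps,pt):
    X=cv2.triangulatePoints(P("side")[0],P("top")[0],np.array(ps,float).reshape(2,1),np.array(pt,float).reshape(2,1)); X=X[:3,0]/X[3,0]
    return X, proj("side",X)-ps, proj("top",X)-pt
def proj(n,X):
    q=P(n)[0]@np.append(X,1); return q[:2]/q[2]
def ray(n,p,z):
    _,T,K=P(n); d=T[:3,:3]@np.linalg.solve(K,np.append(p,1)); o=T[:3,3]
    return o+d*(z-o[2])/d[2]
E
python3 - <<'E'
from h import *
np.set_printoptions(precision=4,suppress=True)
for n,s,t in(("nut",(296,216),(361.8,167.6)),("pin",(304.4,240),(403.4,176.4))): print(n,*tri(s,t))
a=ray("top",(361.8,167.6),.223);p=ray("top",(403.4,176.4),.235)
print("topray nut",a,"pin",p,np.linalg.norm((p-a)[:2]))
print("grip ends",ray("top",(373.6,169.6),.237),ray("top",(398,175.5),.237))
print("side nut",ray("side",(296,216),.223),"pin",ray("side",(304.4,240),.235))
b=np.array([ray("top",q,.018) for q in((236,170),(416,112),(452,199),(268,261))]);print("board",b.mean(0),np.linalg.norm(np.roll(b,-1,0)-b,axis=1), (b[1]-b[0]))
ch=[(418,56),(450,130),(142,278),(102,162)]
c=np.array([ray("top",(300+u/5,140+v/5),.173) for u,v in ch]);print("crosshead",c,c.mean(0))
print("white",ray("top",(420,165),.085),"jar centre brass",ray("top",(285,211),.085), "tumbler",ray("top",(262,172),.1))
E
```

```text
nut [ 0.5946 -0.1266  0.229 ] [-0.4198  0.0966] [ 0.0787 -0.2999]
pin [ 0.5748 -0.1967  0.2401] [-0.7385  0.1712] [ 0.1302 -0.4882]
topray nut [ 0.5951 -0.1277  0.223 ] pin [ 0.5747 -0.1979  0.235 ] 0.07308978917789162
grip ends [ 0.5883 -0.1455  0.237 ] [ 0.5763 -0.1879  0.237 ]
side nut [ 0.5988 -0.1202  0.223 ] pin [ 0.5788 -0.1919  0.235 ]
board [ 0.5948 -0.1268  0.018 ] [0.4312 0.2118 0.4306 0.2161] [ 0.1215 -0.4137  0.    ]
crosshead [[ 0.6351 -0.1819  0.173 ]
 [ 0.6057 -0.1922  0.173 ]
 [ 0.552  -0.0717  0.173 ]
 [ 0.5974 -0.0585  0.173 ]] [ 0.5975 -0.1261  0.173 ]
white [ 0.6221 -0.2786  0.085 ] jar centre brass [0.5332 0.0082 0.085 ] tumbler [0.6148 0.0538 0.1   ]
```

>>> jog_arm --pt "0 0 -0.02 -7" --pt "0 0 -0.04 -14" --pt "0 0 -0.06 -21" --pt "0 0 -0.08 -28" --pt "0 0 -0.08 -35" --fingers 0.5

```text
time: 0.52
tool_pos: [0.1759, -0.6013, 0.3164]
tool_rot: [0.003, 0.9, 0.436, -0.001]
contact_force: [0.4, -0.3, 0.5]
gripper_width: 0.498
```

>>> jog_arm --pt "0 0 0 -7" --pt "0 0 0 -14" --pt "0 0 0 -21" --pt "0 0 0 -22.9" --pt "0 0 0 -22.9"

```text
time: 0.93
tool_pos: [0.1756, -0.5995, 0.3106]
tool_rot: [-0.001, 0.797, 0.603, 0.0]
contact_force: [0.5, 0.3, 0.5]
gripper_width: 0.499
```

>>> jog_arm --pt "0.03 0.015 0 0" --pt "0.06 0.03 0 0" --pt "0.095 0.045 0 0" --pt "0.13 0.06 0 0" --pt "0.165 0.08 0 0"

```text
time: 1.35
tool_pos: [0.2977, -0.4613, 0.3109]
tool_rot: [-0.0, 0.798, 0.602, -0.0]
contact_force: [-0.0, -1.4, -0.4]
gripper_width: 0.497
```

>>> jog_arm --pt "0.035 0.02 0 0" --pt "0.07 0.04 0 0" --pt "0.105 0.06 0 0" --pt "0.14 0.08 0 0" --pt "0.173 0.095 0 0"

```text
time: 1.77
tool_pos: [0.4373, -0.3202, 0.311]
tool_rot: [-0.0, 0.798, 0.603, 0.0]
contact_force: [0.8, -0.8, 0.0]
gripper_width: 0.501
```

>>> jog_arm --pt "0.035 0.018 0 0" --pt "0.07 0.036 0 0" --pt "0.105 0.054 0 0" --pt "0.14 0.072 0 0" --pt "0.173 0.09 0 0"

```text
time: 2.18
tool_pos: [0.5706, -0.1781, 0.311]
tool_rot: [-0.0, 0.798, 0.603, -0.0]
contact_force: [0.3, -1.1, -0.1]
gripper_width: 0.5
```

>>> jog_arm --pt "0.027 0.01 0.01 0" --pt "0.027 0.01 0.02 0" --pt "0.027 0.01 0.02 0" --pt "0.027 0.01 0.02 0"

```text
time: 2.52
tool_pos: [0.5858, -0.1569, 0.2899]
tool_rot: [-0.001, 0.798, 0.603, -0.001]
contact_force: [0.5, -0.7, 0.6]
gripper_width: 0.498
```

>>> jog_arm --pt "0 0 0.015 0" --pt "0 0 0.03 0" --pt "0 0 0.045 0" --pt "0 0 0.055 0" --pt "0 0 0.06 0"

```text
time: 2.93
tool_pos: [0.585, -0.1569, 0.2277]
tool_rot: [-0.002, 0.798, 0.603, -0.001]
contact_force: [-0.2, -1.1, -0.5]
gripper_width: 0.497
```

>>> jog_arm --pt "0 0 0.005 0" --pt "0 0 0.01 0" --pt "0 0 0.013 0" --pt "0 0 0.013 0" --fingers 0.4

```text
time: 3.27
tool_pos: [0.5865, -0.1568, 0.2178]
tool_rot: [-0.0, 0.797, 0.603, -0.0]
contact_force: [0.6, -0.0, -0.4]
gripper_width: 0.399
```

```bash
python3 - <<'E'
from h import *
t=cams.grab_frame("top")[...,::-1]; s=cams.grab_frame("side")[...,::-1]
p=manip.state()["tool_pos"]; print(p,proj("top",p),proj("side",p))
t=cv2.resize(t[130:220,320:440],None,fx=6,fy=6,interpolation=cv2.INTER_CUBIC)[:300*2]
s=cv2.resize(s[190:280,250:370],None,fx=6,fy=6,interpolation=cv2.INTER_CUBIC)
cv2.imwrite("pics/two.png",cv2.resize(np.vstack([t,s]),(533*800//800,800))[:800]) 
cv2.imwrite("pics/t2.png",t);cv2.imwrite("pics/s2.png",s)
E
```

```text
[ 0.58684437 -0.1569228   0.21878605] [377.72137957 172.02018056] [298.76509544 232.59773661]
```

View pics/s2.png

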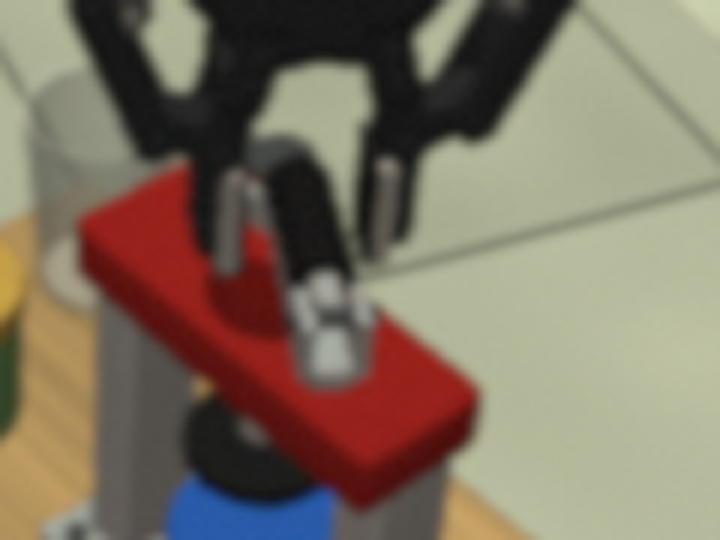

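The fingers straddle the grip: pads at crop x 243 and 372 (mid 307), handle centre line about 307, so centred within about 1 mm. I'll narrow in small steps while watching force.

>>> jog_arm --pt "0 0 0.001 0" --pt "0 0 0.001 0" --fingers 0.33

```text
time: 3.53
tool_pos: [0.5868, -0.1569, 0.2178]
tool_rot: [0.0, 0.797, 0.603, 0.0]
contact_force: [0.2, -0.5, 0.3]
gripper_width: 0.33
```

>>> jog_arm --pt "0 0 0 0" --pt "0 0 0 0" --fingers 0.29

```text
time: 3.7
tool_pos: [0.5867, -0.1569, 0.2176]
tool_rot: [0.0, 0.797, 0.603, 0.0]
contact_force: [0.6, -0.2, 0.4]
gripper_width: 0.283
```

>>> jog_arm --pt "0 0.0005 0 0" --pt "0 0.001 0 0" --pt "0 0.001 0 0"

```text
time: 3.95
tool_pos: [0.5876, -0.1572, 0.2173]
tool_rot: [0.0, 0.797, 0.603, 0.0]
contact_force: [0.2, 0.1, 0.6]
gripper_width: 0.293
```

>>> jog_arm --pt "0 -0.001 0 0" --pt "0 -0.0015 0 0" --pt "0 -0.002 0 0" --pt "0 -0.002 0 0"

```text
time: 4.28
tool_pos: [0.5855, -0.1566, 0.2173]
tool_rot: [-0.0, 0.798, 0.603, -0.0]
contact_force: [0.6, 0.8, -0.6]
gripper_width: 0.29
```

>>> jog_arm --pt "0 0.0005 0 0" --pt "0 0.001 0 0" --pt "0 0.001 0 0"

```text
time: 4.53
tool_pos: [0.5867, -0.1569, 0.2173]
tool_rot: [0.0, 0.797, 0.603, 0.0]
contact_force: [-0.7, 0.3, 0.1]
gripper_width: 0.288
```

>>> jog_arm --pt "0 0 0 0" --pt "0 0 0 0" --fingers 0.27

```text
time: 4.7
tool_pos: [0.5866, -0.1569, 0.2173]
tool_rot: [-0.0, 0.797, 0.603, -0.0]
contact_force: [0.4, 0.4, 0.7]
gripper_width: 0.271
```

>>> jog_arm --pt "0 0 0 0" --pt "0 0 0 0" --fingers 0.26

```text
time: 4.87
tool_pos: [0.5866, -0.1569, 0.2173]
tool_rot: [-0.0, 0.797, 0.603, -0.0]
contact_force: [0.8, 0.1, 0.2]
gripper_width: 0.26
```

>>> jog_arm --pt "0 0 0 0" --pt "0 0 0 0" --fingers 0.25

```text
time: 5.03
tool_pos: [0.5868, -0.1569, 0.2174]
tool_rot: [0.0, 0.797, 0.603, 0.0]
contact_force: [1.5, 0.6, -0.6]
gripper_width: 0.25
```

>>> jog_arm --pt "0 0 0 0" --pt "0 0 0 0" --fingers 0.24

```text
time: 5.2
tool_pos: [0.5871, -0.157, 0.2176]
tool_rot: [0.001, 0.797, 0.603, 0.0]
contact_force: [2.7, -0.8, -0.4]
gripper_width: 0.239
```

>>> jog_arm --pt "0 0 0 0" --pt "0 0 0 0" --fingers 0.23

```text
time: 5.37
tool_pos: [0.5872, -0.157, 0.2176]
tool_rot: [0.001, 0.797, 0.603, 0.001]
contact_force: [5.6, -0.2, -0.6]
gripper_width: 0.233
```

>>> jog_arm --pt "0 0.0004 0 0" --pt "0 0.0008 0 0" --pt "0 0.0008 0 0"

```text
time: 5.62
tool_pos: [0.5874, -0.1571, 0.2175]
tool_rot: [-0.0, 0.797, 0.603, -0.0]
contact_force: [2.2, 0.1, 0.7]
gripper_width: 0.236
```

>>> jog_arm --pt "0 0 0 0" --pt "0 0 0 0" --pt "0 0 0 0" --fingers 0.2

```text
time: 5.87
tool_pos: [0.5874, -0.1571, 0.2176]
tool_rot: [0.0, 0.797, 0.603, 0.0]
contact_force: [1.9, -0.7, 2.1]
gripper_width: 0.215
```

>>> jog_arm --pt "0 0 0 0" --pt "0 0 0 0" --pt "0 0 0 0" --fingers 0.1

```text
time: 6.12
tool_pos: [0.5874, -0.1571, 0.2175]
tool_rot: [0.0, 0.797, 0.603, 0.0]
contact_force: [3.1, 0.8, 1.9]
gripper_width: 0.209
```

>>> jog_arm --pt "-0.0002 0 -0.0042 0" --pt "-0.0008 0 -0.0083 0" --pt "-0.0019 0 -0.0124 0" --pt "-0.0033 0 -0.0164 0" --pt "-0.0051 0 -0.0201 0"

```text
time: 6.53
tool_pos: [0.5857, -0.1615, 0.2334]
tool_rot: [-0.002, 0.797, 0.603, 0.0]
contact_force: [9.7, -1.4, -14.0]
gripper_width: 0.214
```

>>> jog_arm --pt "-0.0022 0 -0.0036 0" --pt "-0.0048 0 -0.007 0" --pt "-0.0076 0 -0.01 0" --pt "-0.0108 0 -0.0128 0" --pt "-0.0142 0 -0.0152 0"

```text
time: 6.95
tool_pos: [0.5818, -0.1737, 0.2478]
tool_rot: [-0.003, 0.797, 0.604, 0.001]
contact_force: [8.9, 3.1, -11.2]
gripper_width: 0.206
```

>>> jog_arm --pt "-0.0036 0.0005 -0.0021 0" --pt "-0.0075 0.001 -0.0038 0" --pt "-0.0115 0.0015 -0.0052 0" --pt "-0.0156 0.002 -0.0061 0" --pt "-0.0156 0.002 -0.0061 0"

```text
time: 7.37
tool_pos: [0.5779, -0.1891, 0.2541]
tool_rot: [-0.005, 0.797, 0.604, -0.001]
contact_force: [0.4, 4.3, -8.4]
gripper_width: 0.197
```

```bash
cat >> h.py <<'E'
np.set_printoptions(precision=4,suppress=True)
def avg(n=6):
    F=[];X=[]
    for _ in range(n):
        cams.grab_frame("side"); s=manip.state(); F.append(s["contact_force"]);X.append(s["tool_pos"])
    F=np.mean(F,0);X=np.mean(X,0); return s,F,X
E
python3 - <<'E'
from h import *
s,F,X=avg(4); print(s["time"],F,X,s["ft_torque"],s["tool_rot"])
E
```

```text
7.5667 [  1.3282   5.1532 -12.2965] [ 0.5779 -0.1892  0.2543] [ 0.9356 -0.4291  0.0296] [-0.0043  0.7973  0.6036 -0.0012]
```

>>> jog_arm --pt "0 0 0.002 0" --pt "-0.001 0 0.004 0" --pt "-0.002 0 0.004 0" --pt "-0.002 0 0.004 0"

```text
time: 7.9
tool_pos: [0.578, -0.1896, 0.254]
tool_rot: [-0.005, 0.797, 0.604, 0.001]
contact_force: [-2.4, 12.2, -2.1]
gripper_width: 0.206
```

```bash
python3 - <<'E'
from h import *
s,F,X=avg(4); print(s["time"],F,X,s["ft_torque"],s["tool_rot"])
t=cams.grab_frame("top")[...,::-1]; s=cams.grab_frame("side")[...,::-1]
print(proj("top",X),proj("side",X))
t=cv2.resize(t[130:220,330:450],None,fx=5,fy=5,interpolation=cv2.INTER_CUBIC)[:300]
s=cv2.resize(s[200:260,250:370],None,fx=5,fy=5,interpolation=cv2.INTER_CUBIC)
cv2.imwrite("pics/ts3.png",np.vstack([t,s]))
E
```

```text
8.1 [-2.4627 11.5498 -2.048 ] [ 0.578  -0.1896  0.2541] [2.1427 0.2945 0.0043] [-0.0044  0.797   0.604   0.0007]
[401.6101 172.8673] [304.1294 230.1889]
```

View pics/ts3.png

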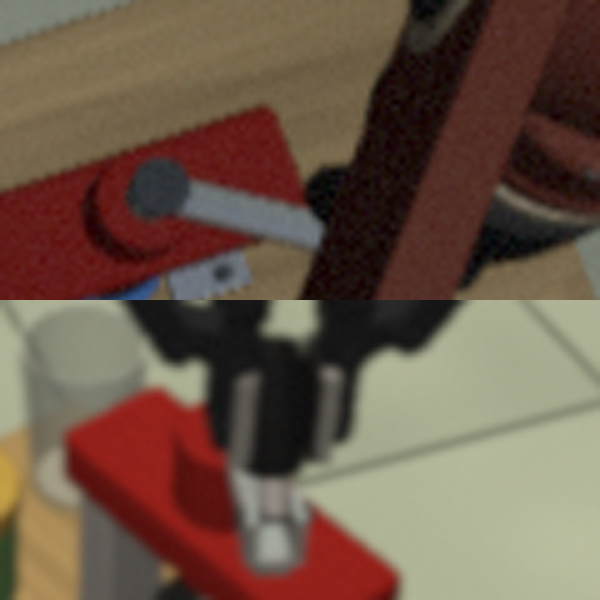

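```bash
python3 - <<'E'
from h import *
u=np.array([.2723,.9622,0])
for pin in (np.array([.5755,-.1965,.236]),np.array([.5783,-.1886,.235])):
  print("pin",proj("side",pin),proj("top",pin))
  for th in(1.0,1.2,1.4,1.57):
    d=u*np.cos(th)+np.array([0,0,np.sin(th)])
    print(th,proj("side",pin+.012*d),proj("side",pin+.056*d))
E
```

```text
pin [303.8416 241.8942] [402.7431 175.9038]
1.0 [303.5449 234.358 ] [302.451 206.569]
1.2 [303.8391 234.7562] [303.8301 207.9813]
1.4 [304.1356 235.4441] [305.2566 210.8479]
1.57 [304.3802 236.2382] [306.461  214.3887]
pin [303.1832 238.7335] [398.0114 174.5855]
1.0 [302.8891 231.2774] [301.8046 203.7857]
1.2 [303.1777 231.6601] [303.1569 205.1344]
1.4 [303.4685 232.3297] [304.5559 207.9211]
1.57 [303.7086 233.1066] [305.7371 211.3827]
```

```bash
python3 - <<'E'
from h import *
for b in((2.4,2.3),(1.2,1.2)):
  A=ray("side",np.array([296,216])-b,.223);p=ray("side",np.array([304.7,240])-b,.235)
  v=p-A;print(A,p,np.hypot(*v[:2]),np.degrees(np.arctan2(v[1],v[0])))
t0=ray("top",(362,167.6),.223);
for q in((394,176.4),(403.4,176.4)):
  v=ray("top",q,.223 if q[0]<400 else .235)-t0;print(v,np.degrees(np.arctan2(v[1],v[0])))
b=np.array([ray("top",q,.018) for q in((236,170),(416,112),(452,199),(268,261))]);v=b[1]+b[2]-b[0]-b[3];print(np.degrees(np.arctan2(v[1],v[0])))
E
```

```text
[ 0.5976 -0.1129  0.223 ] [ 0.578  -0.1859  0.235 ] 0.0755551509147147 -104.99711110689395
[ 0.5983 -0.1165  0.223 ] [ 0.5787 -0.1889  0.235 ] 0.07506526596131445 -105.11523033680074
[-0.018  -0.0565  0.    ] -107.62067425200098
[-0.0204 -0.0698  0.012 ] -106.29288206478027
-73.34466400539446
```

```bash
cat >> h.py <<'E'
YAW=np.radians(74.3); EX=np.array([np.cos(YAW),np.sin(YAW)]); EY=np.array([EX[1],-EX[0]])
def table(A,R,C,angs):
    """angs: list of calls, each a list of psi (rad). C: commanded xy. rows in tool axes relative to each call's start"""
    A=np.array(A);C=np.array(C)
    for call in angs:
        rows=[]
        for a in call:
            T=A+R*(np.cos(a)*EX+np.sin(a)*EY); d=T-C
            rows.append([round(d@EX,4),round(d@EY,4),0,0])
        C=C+rows[-1][0]*EX+rows[-1][1]*EY
        print(rows,"end C",C.round(5),"psi",round(call[-1],3))
E
python3 - <<'E'
from h import *
table((.599,-.1165),.077,(.5793,-.1931),[[3.14+.3*k+.06*(i+1) for i in range(5)] for k in range(3)])
E
```

```text
[[np.float64(0.0022), np.float64(-0.0063), 0, 0], [np.float64(0.0026), np.float64(-0.0109), 0, 0], [np.float64(0.0033), np.float64(-0.0154), 0, 0], [np.float64(0.0043), np.float64(-0.0199), 0, 0], [np.float64(0.0055), np.float64(-0.0244), 0, 0]] end C [ 0.5573 -0.1812] psi 3.44
[[np.float64(0.0015), np.float64(-0.0044), 0, 0], [np.float64(0.0032), np.float64(-0.0086), 0, 0], [np.float64(0.0052), np.float64(-0.0128), 0, 0], [np.float64(0.0075), np.float64(-0.0168), 0, 0], [np.float64(0.01), np.float64(-0.0207), 0, 0]] end C [ 0.5401 -0.166 ] psi 3.74
[[np.float64(0.0027), np.float64(-0.0038), 0, 0], [np.float64(0.0056), np.float64(-0.0073), 0, 0], [np.float64(0.0087), np.float64(-0.0107), 0, 0], [np.float64(0.0121), np.float64(-0.0139), 0, 0], [np.float64(0.0156), np.float64(-0.0169), 0, 0]] end C [ 0.528  -0.1464] psi 4.04
```

>>> jog_arm --pt "0.0022 -0.0063 0 0" --pt "0.0026 -0.0109 0 0" --pt "0.0033 -0.0154 0 0" --pt "0.0043 -0.0199 0 0" --pt "0.0055 -0.0244 0 0"

```text
time: 8.62
tool_pos: [0.5605, -0.1824, 0.2553]
tool_rot: [0.004, 0.798, 0.603, 0.003]
contact_force: [18.7, -5.3, -8.7]
gripper_width: 0.209
```

>>> jog_arm --pt "0.0015 -0.0044 0 0" --pt "0.0032 -0.0086 0 0" --pt "0.0052 -0.0128 0 0" --pt "0.0075 -0.0168 0 0" --pt "0.01 -0.0207 0 0"

```text
time: 9.03
tool_pos: [0.5419, -0.1709, 0.2568]
tool_rot: [0.007, 0.799, 0.601, -0.001]
contact_force: [2.2, -22.6, -4.0]
gripper_width: 0.205
```

```bash
python3 - <<'E'
from h import *
s,F,X=avg(4); print(s["time"],F,X,s["ft_torque"],s["tool_rot"])
t=cams.grab_frame("top")[...,::-1]; s=cams.grab_frame("side")[...,::-1]
print(proj("top",X),proj("side",X))
t=cv2.resize(t[130:220,330:450],None,fx=5,fy=5,interpolation=cv2.INTER_CUBIC)[:300]
s=cv2.resize(s[190:265,250:370],None,fx=5,fy=5,interpolation=cv2.INTER_CUBIC)
cv2.imwrite("pics/ts4.png",np.vstack([t,s])[:600+75])
E
```

```text
9.2333 [  5.758  -17.6005  -0.7766] [ 0.5403 -0.1715  0.2568] [-1.6661  0.3575 -0.7179] [ 0.0055  0.7991  0.6011 -0.003 ]
[393.0451 194.415 ] [277.4341 227.3506]
```

View pics/ts4.png

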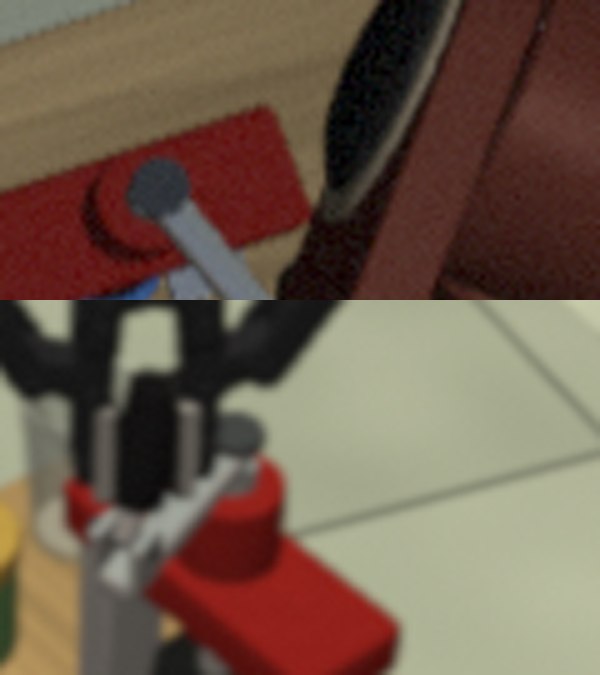

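```bash
python3 - <<'E'
from h import *
for b in((1.6,1.3),(2.4,2.3),(0.8,.8)):
  A=ray("side",np.array([297.8,216.6])-b,.223);p=ray("side",np.array([275.6,235.6])-b,.235)
  v=p-A;print(A,p,np.hypot(*v[:2]),np.degrees(np.arctan2(v[1],v[0])))
  for g,h in(((278,230),.012),((280,207.5),.056)):print("  grip",ray("side",np.array(g)-b,.235+h))
t0=ray("top",(362,167.6),.223);print(t0)
E
```

```text
[ 0.6    -0.1186  0.223 ] [ 0.5389 -0.1625  0.235 ] 0.07525205643450841 -144.30487817332738
  grip [ 0.5422 -0.1637  0.247 ]
  grip [ 0.5446 -0.1623  0.291 ]
[ 0.5999 -0.1156  0.223 ] [ 0.5386 -0.1598  0.235 ] 0.07556271637270377 -144.16812430045542
  grip [ 0.5419 -0.161   0.247 ]
  grip [ 0.5445 -0.1595  0.291 ]
[ 0.6007 -0.1203  0.223 ] [ 0.5396 -0.164   0.235 ] 0.07512818198915845 -144.40824633999395
  grip [ 0.5429 -0.1653  0.247 ]
  grip [ 0.5453 -0.1638  0.291 ]
[ 0.5951 -0.1281  0.223 ]
```

The last picture shows the handle roughly upright: side-crop grip from (140,500) to (150,385), pin about (128,528), nut (240,435). The crank has turned about 0.6 rad. The forces suggest the grip's friction in the pads left the handle leaning inward, so I'll square the jaws to the arm and push it outward to its stop.

>>> jog_arm --pt "0 0 0 7.2" --pt "0 0 0 14.4" --pt "0 0 0 21.6" --pt "0 0 0 28.8" --pt "0 0 0 36"

```text
time: 9.75
tool_pos: [0.54, -0.1683, 0.2567]
tool_rot: [0.002, 0.946, 0.325, -0.0]
contact_force: [-1.8, -3.4, 0.5]
gripper_width: 0.201
```

>>> jog_arm --pt "0 0 0 0.2" --pt "0 0 0 0.2"

```text
time: 9.92
tool_pos: [0.5402, -0.1679, 0.2566]
tool_rot: [0.002, 0.945, 0.328, -0.0]
contact_force: [-0.4, -5.4, 3.0]
gripper_width: 0.201
```

>>> jog_arm --pt "-0.0025 0.001 0 0" --pt "-0.005 0.002 0 0" --pt "-0.0075 0.003 0 0" --pt "-0.01 0.004 0 0" --pt "-0.01 0.004 0 0"

```text
time: 10.33
tool_pos: [0.5371, -0.1715, 0.257]
tool_rot: [-0.003, 0.944, 0.329, 0.005]
contact_force: [5.6, 11.9, 7.0]
gripper_width: 0.201
```

>>> jog_arm --pt "-0.002 0 0 0" --pt "-0.003 0 0 0" --pt "-0.003 0 0 0" --pt "-0.003 0 0 0"

```text
time: 10.67
tool_pos: [0.5357, -0.1725, 0.2573]
tool_rot: [-0.003, 0.944, 0.33, 0.006]
contact_force: [8.0, 14.0, 6.4]
gripper_width: 0.196
```

```bash
python3 - <<'E'
from h import *
s,F,X=avg(4); print(s["time"],F,X,s["ft_torque"],s["tool_rot"])
E
```

```text
10.8667 [ 7.4718 13.2184  6.3453] [ 0.5357 -0.1725  0.2573] [ 2.4339 -1.6647  0.0904] [-0.0027  0.944   0.3299  0.0063]
```

>>> jog_arm --pt "-0.001 0 0 0" --pt "-0.002 0 0 0" --pt "-0.003 0 0 0" --pt "-0.003 0 0 0"

```text
time: 11.2
tool_pos: [0.5334, -0.1739, 0.2572]
tool_rot: [-0.003, 0.944, 0.33, 0.007]
contact_force: [9.3, 13.9, 6.7]
gripper_width: 0.186
```

>>> jog_arm --pt "-0.001 0 0 0" --pt "-0.002 0 0 0" --pt "-0.003 0 0 0" --pt "-0.003 0 0 0"

```text
time: 11.53
tool_pos: [0.5271, -0.1806, 0.2542]
tool_rot: [-0.0, 0.945, 0.328, -0.0]
contact_force: [0.8, -1.2, -0.1]
gripper_width: 0.098
```

```bash
python3 - <<'E'
from h import *
s,F,X=avg(4); print(s["time"],F,X,s["ft_torque"],s["tool_rot"])
E
```

```text
11.7333 [-0.0727 -0.3706 -0.2912] [ 0.5272 -0.1809  0.2541] [ 0.017  -0.0748  0.0274] [-0.0003  0.9449  0.3273 -0.0003]
```

The width drop and vanishing force show the pads slipped off the grip. I'll look before re-gripping.

```bash
python3 - <<'E'
from h import *
t=cams.grab_frame("top")[...,::-1]; s=cams.grab_frame("side")[...,::-1]
X=manip.state()["tool_pos"];print(X,proj("top",X),proj("side",X))
t=cv2.resize(t[150:200,330:430],None,fx=6,fy=6,interpolation=cv2.INTER_CUBIC)[:200]
s=cv2.resize(s[190:255,240:340],None,fx=6,fy=6,interpolation=cv2.INTER_CUBIC)
cv2.imwrite("pics/ts5.png",np.vstack([t,s])[:600])
E
```

```text
[ 0.5274 -0.181   0.2544] [398.6977 201.8086] [272.1549 234.2498]
```

View pics/ts5.png

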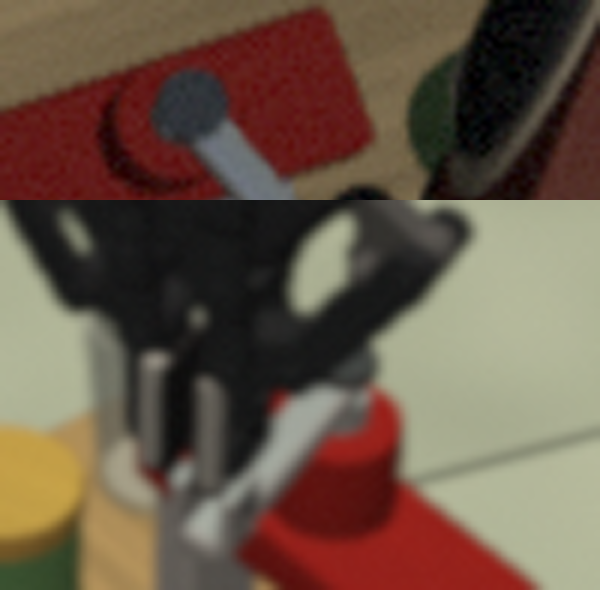

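>>> jog_arm --pt "-0.015 0 0 0" --pt "-0.025 0 -0.01 0" --pt "-0.04 0 -0.03 0" --pt "-0.06 0 -0.06 0" --pt "-0.08 0 -0.08 0" --fingers 0.1

```text
time: 12.25
tool_pos: [0.4636, -0.2313, 0.3377]
tool_rot: [0.001, 0.945, 0.327, 0.001]
contact_force: [-0.4, -0.8, 1.8]
gripper_width: 0.104
```

>>> jog_arm --pt "-0.03 0 -0.01 0" --pt "-0.06 0 -0.02 0" --pt "-0.06 0 -0.02 0" --pt "-0.06 0 -0.02 0" --fingers 0.0

```text
time: 12.58
tool_pos: [0.4165, -0.2688, 0.3566]
tool_rot: [0.001, 0.945, 0.326, 0.001]
contact_force: [0.4, 0.2, 0.4]
gripper_width: -0.001
```

```bash
python3 - <<'E'
from h import *
t=cams.grab_frame("top")[...,::-1]; s=cams.grab_frame("side")[...,::-1]
X=manip.state()["tool_pos"];print(X,proj("top",X),proj("side",X))
t=cv2.resize(t[150:225,335:435],None,fx=4,fy=4,interpolation=cv2.INTER_CUBIC)
s=cv2.resize(s[190:290,210:330],None,fx=4,fy=4,interpolation=cv2.INTER_CUBIC)
t=np.pad(t,((0,100),(0,0),(0,0)))
cv2.imwrite("pics/ts6.png",np.hstack([t,s])[:,:880][:, 80:])
E
```

```text
[ 0.4173 -0.2675  0.3547] [481.2716 266.0385] [215.9016 239.4014]
```

View pics/ts6.png

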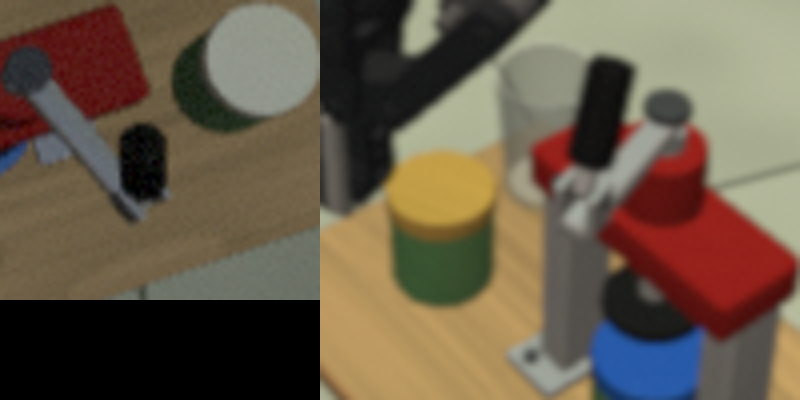

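```bash
python3 - <<'E'
from h import *
D={"nut":((297,215.75),(361.75,167.5)),"pin":((275.75,235),(390,198.75)),"gb":((278.25,229.5),(390.3,195)),"gt":((283,207.5),(391.25,185.75))}
R={}
for k,(s,t) in D.items():
    X,es,et=tri(s,t);R[k]=X;print(k,X,es,et)
v=R["gt"]-R["gb"];a=R["pin"]-R["nut"]
print("grip",v,np.linalg.norm(v),"arm",a,np.hypot(*a[:2]),np.degrees(np.arctan2(a[1],a[0])))
e=a[:2]/np.hypot(*a[:2]);print("outward lean",np.arctan2(v[:2]@e,v[2]),"tang",np.arctan2(v[0]*e[1]-v[1]*e[0],v[2]))
E
```

```text
nut [ 0.5954 -0.1267  0.2291] [-0.9445  0.2161] [ 0.179  -0.6748]
pin [ 0.5362 -0.1705  0.2406] [-1.2355  0.2504] [ 0.1968 -0.8351]
gb [ 0.5414 -0.169   0.2495] [-0.9347  0.194 ] [ 0.1518 -0.6351]
gt [ 0.5519 -0.1618  0.2858] [-0.5115  0.1119] [ 0.0884 -0.3549]
grip [0.0106 0.0072 0.0363] 0.03850462674183604 arm [-0.0592 -0.0438  0.0115] 0.07366149418387336 -143.53728541152898
outward lean -0.33820939908920633 tang -0.01319203735831595
```

The handle stands but leans about 0.34 rad inward (side grip from (593,158) to (612,70); top grip (141,180)). Vision gives the axis at about (0.5955,-0.1265) and the arm at -143.5°. I'll re-grip with the jaws along the arm, so closing the flat pads squares the handle upright.

>>> jog_arm --pt "0 0 0 -7.1" --pt "0 0 0 -14.2" --pt "0 0 0 -21.3" --pt "0 0 0 -28.4" --pt "0 0 0 -35.5" --fingers 0.9

```text
time: 13.1
tool_pos: [0.418, -0.2665, 0.3537]
tool_rot: [-0.001, 0.798, 0.603, -0.0]
contact_force: [0.2, 0.9, -0.0]
gripper_width: 0.71
```

>>> jog_arm --pt "0 0 0 -7.1" --pt "0 0 0 -14.2" --pt "0 0 0 -21.3" --pt "0 0 0 -28.4" --pt "0 0 0 -35.5"

```text
time: 13.52
tool_pos: [0.418, -0.2665, 0.3537]
tool_rot: [-0.001, 0.576, 0.817, 0.0]
contact_force: [-0.3, 0.1, -0.2]
gripper_width: 0.901
```

>>> jog_arm --pt "0 0 0 -7" --pt "0 0 0 -14" --pt "0 0 0 -17.5" --pt "0 0 0 -17.5" --pt "0 0 0 -17.5"

```text
time: 13.93
tool_pos: [0.4179, -0.2668, 0.354]
tool_rot: [-0.001, 0.449, 0.894, 0.0]
contact_force: [0.4, -0.2, -0.4]
gripper_width: 0.902
```

>>> jog_arm --pt "0.002 0.04 0 0" --pt "0.004 0.08 0 0" --pt "0.006 0.12 0 0" --pt "0.0071 0.1525 0 0" --pt "0.0071 0.1525 0 0"

```text
time: 14.35
tool_pos: [0.5386, -0.1666, 0.3535]
tool_rot: [-0.001, 0.446, 0.895, 0.001]
contact_force: [0.3, -0.2, -0.3]
gripper_width: 0.898
```

>>> jog_arm --pt "0 0 0 0" --pt "0 0 0 0"

```text
time: 14.52
tool_pos: [0.5355, -0.1704, 0.3543]
tool_rot: [-0.0, 0.449, 0.894, -0.0]
contact_force: [-0.1, -1.0, 0.1]
gripper_width: 0.899
```

>>> jog_arm --pt "0 0 0.025 0" --pt "0 0 0.05 0" --pt "0 0 0.075 0" --pt "0 0 0.095 0" --pt "0 0 0.101 0"

```text
time: 14.93
tool_pos: [0.533, -0.1708, 0.2495]
tool_rot: [-0.003, 0.45, 0.893, -0.0]
contact_force: [-0.2, -0.6, -1.3]
gripper_width: 0.897
```

>>> jog_arm --pt "0 0 0 0" --pt "0 0 0 0" --pt "0 0 0 0" --fingers 0.5

```text
time: 15.18
tool_pos: [0.5367, -0.1712, 0.2565]
tool_rot: [0.002, 0.449, 0.894, 0.0]
contact_force: [1.6, 0.8, 0.6]
gripper_width: 0.508
```

>>> jog_arm --pt "0 0 0 0" --pt "0 0 0 0" --pt "0 0 0 0" --fingers 0.35

```text
time: 15.43
tool_pos: [0.5361, -0.1708, 0.255]
tool_rot: [0.001, 0.448, 0.894, 0.0]
contact_force: [1.8, 0.1, 1.1]
gripper_width: 0.349
```

>>> jog_arm --pt "0 0 0 0" --pt "0 0 0 0" --pt "0 0 0 0" --fingers 0.29

```text
time: 15.68
tool_pos: [0.5356, -0.1706, 0.2537]
tool_rot: [-0.0, 0.448, 0.894, -0.0]
contact_force: [0.8, 1.5, 0.9]
gripper_width: 0.288
```

>>> jog_arm --pt "0 0 0 0" --pt "0 0 0 0" --pt "0 0 0 0" --fingers 0.25

```text
time: 15.93
tool_pos: [0.5355, -0.1706, 0.2536]
tool_rot: [-0.0, 0.448, 0.894, -0.0]
contact_force: [0.0, 2.3, 0.8]
gripper_width: 0.247
```

>>> jog_arm --pt "0 0 0 0" --pt "0 0 0 0" --pt "0 0 0 0" --pt "0 0 0 0" --fingers 0.1

```text
time: 16.27
tool_pos: [0.5356, -0.1706, 0.2538]
tool_rot: [-0.0, 0.448, 0.894, 0.0]
contact_force: [0.7, 0.2, 1.4]
gripper_width: 0.219
```

```bash
python3 - <<'E'
from h import *
s,F,X=avg(4); print(s["time"],F,X,s["ft_torque"],s["tool_rot"],s["gripper_width"])
E
```

```text
16.4667 [0.5316 0.6355 1.755 ] [ 0.5356 -0.1706  0.2538] [ 0.2202 -0.1165  0.0356] [-0.      0.4485  0.8938  0.    ] 0.21854887052064612
```

>>> jog_arm --pt "0 -0.001 0 0" --pt "0 -0.002 0 0" --pt "0 -0.002 0 0" --pt "0 -0.002 0 0"

```text
time: 16.8
tool_pos: [0.5353, -0.1708, 0.2538]
tool_rot: [0.001, 0.448, 0.894, 0.002]
contact_force: [5.5, 5.1, -0.4]
gripper_width: 0.217
```

```bash
python3 - <<'E'
from h import *
s,F,X=avg(4); print(s["time"],F,X,s["ft_torque"],s["tool_rot"],s["gripper_width"])
E
```

```text
17.0 [5.4406 3.7845 0.0183] [ 0.5353 -0.1708  0.2538] [ 0.7662 -1.0507  0.0155] [0.0012 0.4482 0.894  0.0019] 0.21726122400654704
```

>>> jog_arm --pt "0 -0.001 0 0" --pt "0 -0.002 0 0" --pt "0 -0.002 0 0" --pt "0 -0.002 0 0"

```text
time: 17.33
tool_pos: [0.535, -0.1709, 0.2538]
tool_rot: [0.002, 0.448, 0.894, 0.004]
contact_force: [9.8, 7.1, -0.9]
gripper_width: 0.218
```

```bash
python3 - <<'E'
from h import *
s,F,X=avg(4); print(s["time"],F,X,s["ft_torque"],s["tool_rot"],s["gripper_width"])
E
```

```text
17.5333 [10.0975  6.5696 -1.3455] [ 0.535  -0.1709  0.2538] [ 1.2882 -2.0198  0.0505] [0.0024 0.4478 0.8941 0.0037] 0.21603274697609326
```

The regrip is centred: near-zero force, and stiff outward against the stop. That puts the pin at about (0.5356,-0.1706). Now I'll crank, tracking tangential force and the visible blue-lid area, which shrinks until the pad touches.

```bash
cat >> h.py <<'E'
YAW=np.radians(126.7); EX=np.array([np.cos(YAW),np.sin(YAW)]); EY=np.array([EX[1],-EX[0]])
A0=np.array([.596,-.1262])
def table(A,R,C,calls):
    A=np.array(A);C=np.array(C)
    for call in calls:
        rows=[]
        for a in call:
            d=A+R*(np.cos(a)*EX+np.sin(a)*EY)-C
            rows.append([float(round(d@EX,4)),float(round(d@EY,4)),0,0])
        C=C+rows[-1][0]*EX+rows[-1][1]*EY
        print(rows,"C",C.round(5),"psi",round(call[-1],3))
def blue(n=4):
    v=[];w=[]
    for _ in range(n):
        f=cams.grab_frame("side").astype(float)[258:312,272:308]
        b=np.clip((f[...,2]-np.maximum(f[...,0],f[...,1]))/60,0,1); v.append(b.sum()); 
        w.append(f[...,0].mean())
    return np.mean(v),np.std(v),np.mean(w)
def rep(A=A0):
    s,F,X=avg(4); r=X[:2]-A; R=np.hypot(*r); o=r/R; t=np.array([o[1],-o[0]])
    psi=(YAW-np.arctan2(r[1],r[0]))
    print("t %.2f F %s X %s R %.4f psi %.3f Fout %.1f Ftan %.1f w %.3f"%(s["time"],F.round(1),X,R,psi%(2*np.pi),F[:2]@o,F[:2]@t,s["gripper_width"]),"blue",*np.round(blue(),2))
E
python3 - <<'E'
from h import *
rep()
table(A0,.075,(.5324,-.1730),[[4.72+.3*k+.06*(i+1) for i in range(5)] for k in range(4)])
E
```

```text
t 17.73 F [10.5  6.1 -1.4] X [ 0.535  -0.1709  0.2538] R 0.0756 psi 4.720 Fout -12.1 Ftan -1.3 w 0.221 blue 464.75 0.17 75.58
[[0.0046, 0.0041, 0, 0], [0.0091, 0.0046, 0, 0], [0.0135, 0.0053, 0, 0], [0.0179, 0.0062, 0, 0], [0.0222, 0.0075, 0, 0]] C [ 0.5252 -0.1507] psi 5.02
[[0.0043, 0.0015, 0, 0], [0.0084, 0.0032, 0, 0], [0.0125, 0.0052, 0, 0], [0.0164, 0.0074, 0, 0], [0.0201, 0.0099, 0, 0]] C [ 0.5211 -0.1287] psi 5.32
[[0.0036, 0.0027, 0, 0], [0.0071, 0.0056, 0, 0], [0.0104, 0.0086, 0, 0], [0.0134, 0.0119, 0, 0], [0.0163, 0.0154, 0, 0]] C [ 0.5237 -0.1064] psi 5.62
[[0.0027, 0.0036, 0, 0], [0.0051, 0.0074, 0, 0], [0.0073, 0.0113, 0, 0], [0.0093, 0.0154, 0, 0], [0.011, 0.0195, 0, 0]] C [ 0.5327 -0.0859] psi 5.92
```

>>> jog_arm --pt "0.0046 0.0041 0 0" --pt "0.0091 0.0046 0 0" --pt "0.0135 0.0053 0 0" --pt "0.0179 0.0062 0 0" --pt "0.0222 0.0075 0 0"

```text
time: 18.35
tool_pos: [0.5256, -0.1529, 0.2539]
tool_rot: [0.002, 0.449, 0.894, -0.002]
contact_force: [3.2, -7.2, -0.0]
gripper_width: 0.221
```

```bash
python3 -c "
from h import *
rep()"
```

```text
t 18.55 F [ 2.8 -4.7 -0.3] X [ 0.5254 -0.1523  0.2538] R 0.0753 psi 4.999 Fout -1.1 Ftan -5.4 w 0.217 blue 448.23 0.16 74.7
```

>>> jog_arm --pt "0.0043 0.0015 0 0" --pt "0.0084 0.0032 0 0" --pt "0.0125 0.0052 0 0" --pt "0.0164 0.0074 0 0" --pt "0.0201 0.0099 0 0"

```text
time: 19.17
tool_pos: [0.5206, -0.131, 0.2538]
tool_rot: [0.001, 0.449, 0.893, -0.003]
contact_force: [0.4, -7.4, -0.1]
gripper_width: 0.216
```

```bash
python3 -c "
from h import *
rep()"
```

```text
t 19.37 F [-0.5 -5.5  1.2] X [ 0.5205 -0.1303  0.2538] R 0.0756 psi 5.298 Fout 0.8 Ftan -5.5 w 0.212 blue 430.8 0.15 73.74
```

>>> jog_arm --pt "0.0036 0.0027 0 0" --pt "0.0071 0.0056 0 0" --pt "0.0104 0.0086 0 0" --pt "0.0134 0.0119 0 0" --pt "0.0163 0.0154 0 0"

```text
time: 19.98
tool_pos: [0.5223, -0.1085, 0.2537]
tool_rot: [-0.001, 0.449, 0.893, -0.003]
contact_force: [-4.3, -6.7, 2.7]
gripper_width: 0.217
```

>>> jog_arm --pt "0.0027 0.0036 0 0" --pt "0.0051 0.0074 0 0" --pt "0.0073 0.0113 0 0" --pt "0.0093 0.0154 0 0" --pt "0.011 0.0195 0 0"

```text
time: 20.4
tool_pos: [0.5308, -0.0874, 0.2537]
tool_rot: [-0.002, 0.449, 0.894, -0.003]
contact_force: [-7.3, -3.6, 4.0]
gripper_width: 0.219
```

```bash
sed -i 's/avg(4); r=/avg(2); r=/; s/def blue(n=4)/def blue(n=2)/' h.py; python3 -c "
from h import *
rep()
table(A0,.075,(.5327,-.0859),[[5.92+.3*k+.06*(i+1) for i in range(5)] for k in range(8)])"
```

```text
t 20.50 F [-5.8 -3.2  3.7] X [ 0.5311 -0.0867  0.2537] R 0.0759 psi 5.899 Fout 3.3 Ftan -5.7 w 0.219 blue 391.1 0.03 71.69
[[0.0014, 0.0043, 0, 0], [0.0027, 0.0086, 0, 0], [0.0036, 0.013, 0, 0], [0.0043, 0.0175, 0, 0], [0.0047, 0.0219, 0, 0]] C [ 0.5474 -0.069 ] psi 6.22
[[0.0002, 0.0045, 0, 0], [0.0, 0.009, 0, 0], [-0.0004, 0.0135, 0, 0], [-0.001, 0.018, 0, 0], [-0.0019, 0.0224, 0, 0]] C [ 0.5665 -0.0572] psi 6.52
[[-0.0012, 0.0043, 0, 0], [-0.0027, 0.0086, 0, 0], [-0.0044, 0.0127, 0, 0], [-0.0063, 0.0168, 0, 0], [-0.0085, 0.0207, 0, 0]] C [ 0.5882 -0.0516] psi 6.82
[[-0.0024, 0.0038, 0, 0], [-0.005, 0.0075, 0, 0], [-0.0079, 0.0109, 0, 0], [-0.011, 0.0142, 0, 0], [-0.0142, 0.0174, 0, 0]] C [ 0.6107 -0.0526] psi 7.12
[[-0.0034, 0.0029, 0, 0], [-0.007, 0.0056, 0, 0], [-0.0108, 0.0081, 0, 0], [-0.0147, 0.0103, 0, 0], [-0.0187, 0.0123, 0, 0]] C [ 0.6317 -0.0602] psi 7.42
[[-0.0041, 0.0018, 0, 0], [-0.0084, 0.0033, 0, 0], [-0.0127, 0.0046, 0, 0], [-0.0171, 0.0056, 0, 0], [-0.0215, 0.0063, 0, 0]] C [ 0.6496 -0.0737] psi 7.72
[[-0.0045, 0.0005, 0, 0], [-0.009, 0.0007, 0, 0], [-0.0135, 0.0006, 0, 0], [-0.018, 0.0002, 0, 0], [-0.0224, -0.0004, 0, 0]] C [ 0.6627 -0.0919] psi 8.02
[[-0.0044, -0.0008, 0, 0], [-0.0088, -0.002, 0, 0], [-0.0131, -0.0034, 0, 0], [-0.0173, -0.005, 0, 0], [-0.0213, -0.0069, 0, 0]] C [ 0.6699 -0.1131] psi 8.32
```

>>> jog_arm --pt "0.0014 0.0043 0 0" --pt "0.0027 0.0086 0 0" --pt "0.0036 0.013 0 0" --pt "0.0043 0.0175 0 0" --pt "0.0047 0.0219 0 0"

```text
time: 21.02
tool_pos: [0.5452, -0.0697, 0.2537]
tool_rot: [-0.003, 0.449, 0.894, -0.002]
contact_force: [-8.6, -1.5, 4.8]
gripper_width: 0.218
```

```bash
python3 -c "
from h import *
rep()"
```

```text
t 21.12 F [-6.5 -1.3  4.5] X [ 0.5457 -0.0692  0.2537] R 0.0760 psi 6.201 Fout 3.3 Ftan -5.7 w 0.223 blue 372.48 0.06 71.17
```

>>> jog_arm --pt "0.0002 0.0045 0 0" --pt "0.0 0.009 0 0" --pt "-0.0004 0.0135 0 0" --pt "-0.001 0.018 0 0" --pt "-0.0019 0.0224 0 0"

```text
time: 21.63
tool_pos: [0.5644, -0.0571, 0.2537]
tool_rot: [-0.003, 0.449, 0.894, -0.001]
contact_force: [-7.6, 0.3, 5.3]
gripper_width: 0.222
```

```bash
python3 -c "
from h import *
rep()"
```

```text
t 21.73 F [-7.   1.   4.4] X [ 0.565  -0.0568  0.2537] R 0.0760 psi 0.220 Fout 3.8 Ftan -6.0 w 0.218 blue 354.38 0.1 70.81
```

>>> jog_arm --pt "-0.0012 0.0043 0 0" --pt "-0.0027 0.0086 0 0" --pt "-0.0044 0.0127 0 0" --pt "-0.0063 0.0168 0 0" --pt "-0.0085 0.0207 0 0"

```text
time: 22.25
tool_pos: [0.5862, -0.0509, 0.2537]
tool_rot: [-0.003, 0.448, 0.894, -0.001]
contact_force: [-8.3, 2.1, 5.6]
gripper_width: 0.222
```

```bash
python3 -c "
from h import *
rep()"
```

```text
t 22.35 F [-6.4  2.4  3.8] X [ 0.5869 -0.0509  0.2537] R 0.0759 psi 0.520 Fout 3.1 Ftan -6.1 w 0.219 blue 335.01 0.18 70.81
```

>>> jog_arm --pt "-0.0024 0.0038 0 0" --pt "-0.005 0.0075 0 0" --pt "-0.0079 0.0109 0 0" --pt "-0.011 0.0142 0 0" --pt "-0.0142 0.0174 0 0"

```text
time: 22.87
tool_pos: [0.6089, -0.0515, 0.2537]
tool_rot: [-0.003, 0.448, 0.894, -0.0]
contact_force: [-7.4, 2.2, 5.4]
gripper_width: 0.219
```

```bash
python3 -c "
from h import *
rep()"
```

```text
t 22.97 F [-4.7  3.3  3.7] X [ 0.6096 -0.0517  0.2537] R 0.0757 psi 0.821 Fout 2.4 Ftan -5.2 w 0.220 blue 314.96 0.04 70.84
```

>>> jog_arm --pt "-0.0034 0.0029 0 0" --pt "-0.007 0.0056 0 0" --pt "-0.0108 0.0081 0 0" --pt "-0.0147 0.0103 0 0" --pt "-0.0187 0.0123 0 0"

```text
time: 23.48
tool_pos: [0.6302, -0.0589, 0.2537]
tool_rot: [-0.003, 0.448, 0.894, 0.0]
contact_force: [-6.5, 4.3, 4.1]
gripper_width: 0.221
```

```bash
python3 -c "
from h import *
rep()"
```

```text
t 23.58 F [-4.1  3.5  4. ] X [ 0.6308 -0.0592  0.2537] R 0.0755 psi 1.119 Fout 1.2 Ftan -5.3 w 0.216 blue 297.88 0.07 70.81
```

>>> jog_arm --pt "-0.0041 0.0018 0 0" --pt "-0.0084 0.0033 0 0" --pt "-0.0127 0.0046 0 0" --pt "-0.0171 0.0056 0 0" --pt "-0.0215 0.0063 0 0"

```text
time: 24.1
tool_pos: [0.6484, -0.0722, 0.2537]
tool_rot: [-0.003, 0.448, 0.894, 0.001]
contact_force: [-3.6, 5.4, 3.8]
gripper_width: 0.216
```

```bash
python3 -c "
from h import *
rep()"
```

```text
t 24.20 F [-4.3  4.   3.6] X [ 0.6489 -0.0727  0.2537] R 0.0752 psi 1.420 Fout -0.2 Ftan -5.9 w 0.219 blue 279.92 0.08 71.22
```

>>> jog_arm --pt "-0.0045 0.0005 0 0" --pt "-0.009 0.0007 0 0" --pt "-0.0135 0.0006 0 0" --pt "-0.018 0.0002 0 0" --pt "-0.0224 -0.0004 0 0"

```text
time: 24.72
tool_pos: [0.6618, -0.0903, 0.2537]
tool_rot: [-0.002, 0.448, 0.894, 0.001]
contact_force: [-4.1, 6.0, 4.6]
gripper_width: 0.219
```

```bash
python3 -c "
from h import *
rep()
table(A0,.075,(.6699,-.1131),[[8.32+.3*k+.06*(i+1) for i in range(5)] for k in range(9)])"
```

```text
t 24.82 F [-3.3  4.5  4.3] X [ 0.6621 -0.091   0.2537] R 0.0749 psi 1.722 Fout -0.8 Ftan -5.5 w 0.220 blue 262.18 0.12 71.68
[[-0.004, -0.0022, 0, 0], [-0.0078, -0.0046, 0, 0], [-0.0115, -0.0072, 0, 0], [-0.015, -0.01, 0, 0], [-0.0183, -0.013, 0, 0]] C [ 0.6704 -0.1355] psi 8.62
[[-0.0032, -0.0032, 0, 0], [-0.0061, -0.0066, 0, 0], [-0.0089, -0.0102, 0, 0], [-0.0114, -0.0139, 0, 0], [-0.0137, -0.0178, 0, 0]] C [ 0.6643 -0.1572] psi 8.92
[[-0.002, -0.004, 0, 0], [-0.0039, -0.0081, 0, 0], [-0.0054, -0.0123, 0, 0], [-0.0067, -0.0167, 0, 0], [-0.0078, -0.021, 0, 0]] C [ 0.6522 -0.176 ] psi 9.22
[[-0.0008, -0.0045, 0, 0], [-0.0013, -0.0089, 0, 0], [-0.0015, -0.0134, 0, 0], [-0.0015, -0.0179, 0, 0], [-0.0012, -0.0224, 0, 0]] C [ 0.6349 -0.1903] psi 9.52
[[0.0006, -0.0045, 0, 0], [0.0014, -0.0089, 0, 0], [0.0025, -0.0133, 0, 0], [0.0038, -0.0176, 0, 0], [0.0054, -0.0218, 0, 0]] C [ 0.6142 -0.199 ] psi 9.82
[[0.0019, -0.0041, 0, 0], [0.004, -0.008, 0, 0], [0.0063, -0.0119, 0, 0], [0.0089, -0.0156, 0, 0], [0.0117, -0.0191, 0, 0]] C [ 0.5919 -0.2011] psi 10.12
[[0.003, -0.0034, 0, 0], [0.0061, -0.0066, 0, 0], [0.0095, -0.0096, 0, 0], [0.013, -0.0123, 0, 0], [0.0167, -0.0149, 0, 0]] C [ 0.57   -0.1966] psi 10.42
[[0.0039, -0.0023, 0, 0], [0.0079, -0.0044, 0, 0], [0.012, -0.0063, 0, 0], [0.0162, -0.0079, 0, 0], [0.0205, -0.0093, 0, 0]] C [ 0.5503 -0.1857] psi 10.72
[[0.0043, -0.001, 0, 0], [0.0087, -0.0019, 0, 0], [0.0132, -0.0024, 0, 0], [0.0177, -0.0027, 0, 0], [0.0222, -0.0028, 0, 0]] C [ 0.5347 -0.1696] psi 11.02
```

>>> jog_arm --pt "-0.0044 -0.0008 0 0" --pt "-0.0088 -0.002 0 0" --pt "-0.0131 -0.0034 0 0" --pt "-0.0173 -0.005 0 0" --pt "-0.0213 -0.0069 0 0"

```text
time: 25.33
tool_pos: [0.6692, -0.1114, 0.2537]
tool_rot: [-0.002, 0.448, 0.894, 0.001]
contact_force: [-4.5, 7.1, 4.5]
gripper_width: 0.221
```

```bash
python3 -c "
from h import *
rep()"
```

```text
t 25.43 F [-3.8  5.3  4. ] X [ 0.6693 -0.1122  0.2537] R 0.0746 psi 2.023 Fout -2.7 Ftan -5.9 w 0.219 blue 245.89 0.01 72.45
```

>>> jog_arm --pt "-0.004 -0.0022 0 0" --pt "-0.0078 -0.0046 0 0" --pt "-0.0115 -0.0072 0 0" --pt "-0.015 -0.01 0 0" --pt "-0.0183 -0.013 0 0"

```text
time: 25.95
tool_pos: [0.67, -0.1335, 0.2537]
tool_rot: [-0.002, 0.448, 0.894, 0.002]
contact_force: [-2.3, 7.1, 3.5]
gripper_width: 0.217
```

```bash
python3 -c "
from h import *
rep()"
```

```text
t 26.05 F [-2.   5.9  3.1] X [ 0.6699 -0.1344  0.2537] R 0.0744 psi 2.321 Fout -2.6 Ftan -5.6 w 0.220 blue 230.36 0.14 73.6
```

>>> jog_arm --pt "-0.0032 -0.0032 0 0" --pt "-0.0061 -0.0066 0 0" --pt "-0.0089 -0.0102 0 0" --pt "-0.0114 -0.0139 0 0" --pt "-0.0137 -0.0178 0 0"

```text
time: 26.57
tool_pos: [0.6644, -0.1549, 0.2538]
tool_rot: [-0.001, 0.448, 0.894, 0.002]
contact_force: [-0.2, 8.5, 2.0]
gripper_width: 0.214
```

```bash
python3 -c "
from h import *
rep()"
```

```text
t 26.67 F [-1.8  6.8  3.7] X [ 0.6641 -0.1555  0.2537] R 0.0742 psi 2.618 Fout -4.3 Ftan -5.6 w 0.219 blue 218.62 0.03 74.92
```

>>> jog_arm --pt "-0.001 -0.002 0 0" --pt "-0.002 -0.004 0 0" --pt "-0.003 -0.006 0 0" --pt "-0.0039 -0.0081 0 0" --pt "-0.0047 -0.0102 0 0"

```text
time: 27.18
tool_pos: [0.6596, -0.1643, 0.2538]
tool_rot: [-0.001, 0.448, 0.894, 0.003]
contact_force: [1.9, 8.9, 3.0]
gripper_width: 0.218
```

```bash
python3 -c "
from h import *
rep()"
```

```text
t 27.28 F [0.6 8.2 2.7] X [ 0.6594 -0.1646  0.2538] R 0.0741 psi 2.756 Fout -3.7 Ftan -7.4 w 0.218 blue 219.43 0.02 75.53
```

Blue area went 230.4 → 218.6 → 219.4, so it stopped shrinking, and static tangential force rose from 5.6 to 7.4 N. The fit puts touch at psi ≈ 2.56. I'll aim for an actual psi of about 3.12–3.16.

```bash
python3 -c "
from h import *
table(A0,.074,(.6589,-.1671),[[9.07+.038*(i+1) for i in range(5)],[9.26+.036*(i+1) for i in range(5)]])"
```

```text
[[0.0001, -0.0029, 0, 0], [-0.0008, -0.0056, 0, 0], [-0.0015, -0.0083, 0, 0], [-0.0021, -0.0111, 0, 0], [-0.0026, -0.0139, 0, 0]] C [ 0.6493 -0.1775] psi 9.26
[[-0.0004, -0.0026, 0, 0], [-0.0007, -0.0052, 0, 0], [-0.0009, -0.0079, 0, 0], [-0.001, -0.0106, 0, 0], [-0.001, -0.0132, 0, 0]] C [ 0.6393 -0.1862] psi 9.44
```

>>> jog_arm --pt "0.0001 -0.0029 0 0" --pt "-0.0008 -0.0056 0 0" --pt "-0.0015 -0.0083 0 0" --pt "-0.0021 -0.0111 0 0" --pt "-0.0026 -0.0139 0 0"

```text
time: 27.8
tool_pos: [0.6512, -0.1752, 0.2539]
tool_rot: [0.001, 0.448, 0.894, 0.003]
contact_force: [5.8, 6.8, 0.7]
gripper_width: 0.221
```

```bash
python3 -c "
from h import *
rep()"
```

```text
t 27.90 F [5.4 7.5 0.9] X [ 0.6509 -0.1756  0.2538] R 0.0738 psi 2.944 Fout -1.0 Ftan -9.2 w 0.222 blue 220.31 0.04 76.46
```

>>> jog_arm --pt "-0.0004 -0.0026 0 0" --pt "-0.0007 -0.0052 0 0" --pt "-0.0009 -0.0079 0 0" --pt "-0.001 -0.0106 0 0" --pt "-0.001 -0.0132 0 0"

```text
time: 28.42
tool_pos: [0.6418, -0.1841, 0.2539]
tool_rot: [0.002, 0.448, 0.894, 0.003]
contact_force: [8.4, 6.6, -0.0]
gripper_width: 0.216
```

```bash
python3 -c "
from h import *
rep()"
```

```text
t 28.52 F [8.  6.1 0.1] X [ 0.6414 -0.1843  0.2538] R 0.0738 psi 3.119 Fout 0.1 Ftan -10.0 w 0.219 blue 221.89 0.09 77.4
```

Psi is 3.12 actual, about 0.56 rad past touch (about 43 N expected). Now I unload the tangential force, open the jaws (tool x already points along the arm toward the axis) and back out.

>>> jog_arm --pt "0 0.001 0 0" --pt "0 0.002 0 0" --pt "0 0.0033 0 0" --pt "0 0.0033 0 0"

```text
time: 28.95
tool_pos: [0.6418, -0.1842, 0.2538]
tool_rot: [-0.0, 0.448, 0.894, -0.0]
contact_force: [-1.4, 3.7, 2.7]
gripper_width: 0.22
```

```bash
python3 -c "
from h import *
rep()"
```

```text
t 29.05 F [-1.6  2.2  2.9] X [ 0.6418 -0.1842  0.2538] R 0.0739 psi 3.114 Fout -2.7 Ftan -0.1 w 0.215 blue 221.52 0.01 77.27
```

>>> jog_arm --pt "0 0 0 0" --pt "0 0 0 0" --pt "0 0 0 0" --pt "0 0 0 0" --fingers 0.45

```text
time: 29.48
tool_pos: [0.6418, -0.1845, 0.2532]
tool_rot: [-0.0, 0.449, 0.894, -0.0]
contact_force: [-0.3, -0.2, -0.2]
gripper_width: 0.452
```

>>> jog_arm --pt "-0.01 0 0 0" --pt "-0.02 0 0 0" --pt "-0.03 0 0 0" --pt "-0.038 0 0 0" --pt "-0.038 0 0 0"

```text
time: 29.9
tool_pos: [0.6655, -0.2165, 0.2533]
tool_rot: [0.0, 0.449, 0.893, -0.0]
contact_force: [-0.1, 0.2, -0.8]
gripper_width: 0.448
```

>>> jog_arm --pt "0 0 -0.012 0" --pt "0 0 -0.022 0" --pt "0 0 -0.022 0" --pt "0 0 -0.022 0" --pt "0 0 -0.022 0" --fingers 0.0

```text
time: 30.32
tool_pos: [0.6648, -0.2144, 0.2765]
tool_rot: [0.001, 0.448, 0.894, 0.0]
contact_force: [-0.2, 0.3, 0.8]
gripper_width: 0.002
```

>>> jog_arm --pt "0.006 0 0 0" --pt "0.012 0 0 0" --pt "0.018 0 0 0" --pt "0.024 0 0 0" --pt "0.03 0 0 0"

```text
time: 30.73
tool_pos: [0.6464, -0.1901, 0.2759]
tool_rot: [0.0, 0.448, 0.894, -0.0]
contact_force: [0.3, -1.3, 0.3]
gripper_width: -0.001
```

>>> jog_arm --pt "0.004 0 0 0" --pt "0.008 0 0.0005 0" --pt "0.0128 0 0.002 0" --pt "0.0182 0 0.0046 0" --pt "0.0182 0 0.0046 0"

```text
time: 31.15
tool_pos: [0.6352, -0.175, 0.2704]
tool_rot: [-0.001, 0.448, 0.894, 0.0]
contact_force: [-0.2, 0.0, -0.0]
gripper_width: -0.004
```

```bash
python3 - <<'E'
from h import *
rep()
s=cams.grab_frame("side")[...,::-1]
cv2.imwrite("pics/s7.png",cv2.resize(s[190:290,240:360],None,fx=5,fy=5,interpolation=cv2.INTER_CUBIC))
E
```

```text
t 31.25 F [ 0.  -0.3  0.7] X [ 0.6355 -0.1754  0.2706] R 0.0631 psi 3.106 Fout 0.2 Ftan 0.1 w -0.000 blue 218.8 0.02 75.21
```

View pics/s7.png

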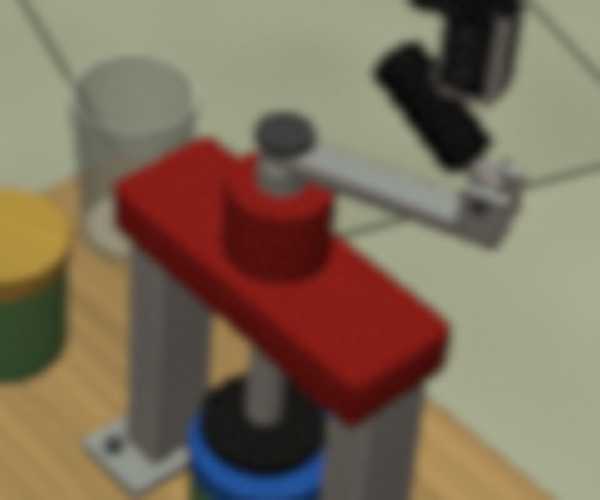

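The handle (crop from (470,150) to (400,60)) is folding toward the axis, and the pad sits on the blue lid. I'll continue the arc and press it flat.

>>> jog_arm --pt "0.0045 0 0.0033 0" --pt "0.0084 0 0.0067 0" --pt "0.0118 0 0.011 0" --pt "0.0148 0 0.0154 0" --pt "0.0168 0 0.0205 0"

```text
time: 31.82
tool_pos: [0.6255, -0.162, 0.2502]
tool_rot: [-0.0, 0.448, 0.894, 0.0]
contact_force: [0.1, -0.1, 1.1]
gripper_width: -0.003
```

>>> jog_arm --pt "0.001 0 0.002 0" --pt "0.002 0 0.004 0" --pt "0.0025 0 0.005 0" --pt "0.003 0 0.007 0" --pt "0.003 0 0.007 0"

```text
time: 32.23
tool_pos: [0.6245, -0.1603, 0.2448]
tool_rot: [0.001, 0.448, 0.894, 0.0]
contact_force: [-0.9, 0.4, 2.5]
gripper_width: 0.001
```

>>> jog_arm --pt "0.001 0 0.001 0" --pt "0.002 0 0.002 0" --pt "0.003 0 0.003 0" --pt "0.003 0 0.003 0" --pt "0.003 0 0.003 0"

```text
time: 32.65
tool_pos: [0.6246, -0.1599, 0.2444]
tool_rot: [0.005, 0.449, 0.894, -0.001]
contact_force: [3.1, -3.8, 8.3]
gripper_width: 0.001
```

```bash
python3 -c "
from h import *
rep()"
```

```text
t 32.75 F [ 2.4 -3.5  7.1] X [ 0.6246 -0.1599  0.2444] R 0.0442 psi 3.077 Fout 4.3 Ftan 0.4 w 0.000 blue 222.13 0.13 77.66
```

It's stiff at z 0.2444, so the handle is flat. Lift off and check.

>>> jog_arm --pt "-0.003 0 -0.005 0" --pt "-0.003 0 -0.02 0" --pt "-0.003 0 -0.04 0" --pt "-0.003 0 -0.07 0" --pt "-0.003 0 -0.1 0"

```text
time: 33.27
tool_pos: [0.6232, -0.1597, 0.3405]
tool_rot: [-0.002, 0.448, 0.894, -0.0]
contact_force: [1.4, 0.2, -0.3]
gripper_width: -0.004
```

>>> jog_arm --pt "-0.03 0 0 0" --pt "-0.06 0 0 0" --pt "-0.09 0 0 0" --pt "-0.11 0 0 0" --pt "-0.11 0 0 0"

```text
time: 33.68
tool_pos: [0.6905, -0.2511, 0.3389]
tool_rot: [-0.001, 0.45, 0.893, -0.0]
contact_force: [0.1, 0.8, -0.3]
gripper_width: 0.0
```

```bash
python3 - <<'E'
from h import *
rep()
t=cams.grab_frame("top")[...,::-1]; s=cams.grab_frame("side")[...,::-1]
s=cv2.resize(s[190:290,240:350],None,fx=4,fy=4,interpolation=cv2.INTER_CUBIC)
t=cv2.resize(t[130:230,340:430],None,fx=4,fy=4,interpolation=cv2.INTER_CUBIC)
cv2.imwrite("pics/f8.png",np.hstack([s,t]))
E
```

```text
t 33.78 F [-0.1  0.1  0.1] X [ 0.6898 -0.249   0.3395] R 0.1545 psi 3.130 Fout -0.2 Ftan 0.0 w 0.001 blue 214.06 0.11 72.15
```

View pics/f8.png

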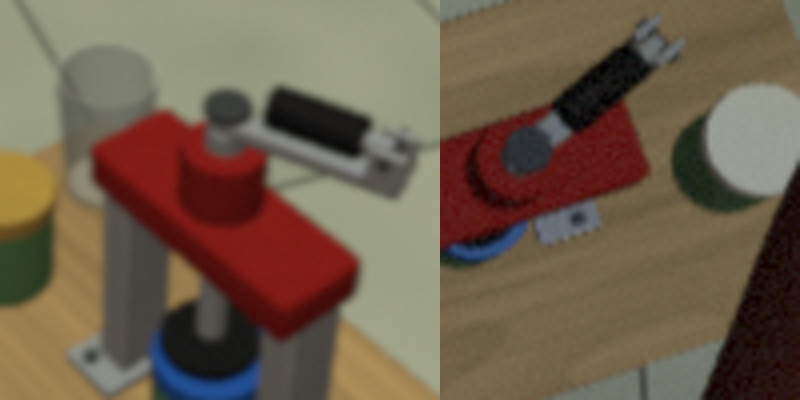

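The final view shows the handle parallel to the arm (grip (270,105) to pin (385,145), arm slope the same). The arm is still at about -53°, the pad is on the lid, and the visible glassware is standing. Handing in.

```bash
python3 -c "
from plant import manip
print(manip.job_done())"
```

```text
the job is handed in; nothing more can be done
None
```

I swung the handle upright, cranked about 5.3 rad clockwise from the start, folded the handle flat and let go. I handed the job in at about 34 s; no verdict came back.

**Touch and clamp force:** The visible area of blue lid stopped shrinking at the same point that the static drag on the handle began to rise. From that I put first touch at crank psi about 2.56 (my tool-frame angle). I stopped at 3.12, about 0.56 rad past touch, or roughly 43 N on the pad. The pad force itself was never measured directly. The drag rose from 5.6 to 10.0 N, a little more than the nominal 6 N per rad predicts; taken alone it would mean about 0.7 rad past touch (roughly 55 N), still under 80 N.

**Last checks:**
- **Handle:** it felt stiff at flat height (fingertip z 0.244) and lies parallel to the arm in the final picture.
- **Crank:** the arm is still at about -53°, against -52° when I let go.
- **Lid:** the visible blue area matches the clamped value once the change in lighting is allowed for.
- **Glassware and contact:** what showed in the last close-ups stands where it was, and the tool reads zero force. I did not measure each jar's position again.

**What went wrong on the way:** My first grip, with the jaws across the arm, left the handle leaning inward for the first 0.6 rad of cranking. It then slipped off when I pushed the handle outward. I gripped it again with the jaws along the arm, which squared it upright. The pad was still well clear of the lid then, so step 1 should have been met at that point.

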